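# Load the pile of rubber samples

## Robot

A 6-joint arm with a two-finger parallel gripper is mounted at the origin on the work surface. World frame = base frame: x ahead of the robot, y to its left, z up, the work surface at z = 0. Lengths are in m, angles in degrees, forces in N, time in s.
With the tool pointing down it reaches from about 0.325 to 0.85 m from the base axis. Payload 15.5 kg.
Tool frame: the origin (TCP) lies at the very end of the fingers, on their centre line; the grasp point (between the pads) lies arm.grip_depth behind it (arm.grip_depth is the distance from the TCP to the grasp point, in m); z points along the fingers, y is the direction in which the jaws open and shut (so a half turn about z gives the same grasp; the last joint's range is limited). The gripper opens to 91 mm and grips with 3 to 60 N. Pads are 32 mm wide; open, the fingers measure 118 mm over their backs; the gripper's body (76 mm by 178 mm) begins 60 mm behind the grasp point.
Start: joints at [-74.284, 28.281, 77.091, -0, 74.628, -5.472], TCP at [0.226, -0.583, 0.214] pointing down, gripper open.
Joint ranges: [-166.48, 166.48], [-47.26, 123.95], [12.59, 153.08], [-70.14, 250.14], [6.76, 159.57], [-176.63, 176.63]. Speed limits (degrees/s): [108.29, 108.29, 147.25, 172.46, 172.46, 172.46].

## Interface

Orientations are given as a 3x3 rotation matrix whose columns are the frame's x, y, z axes.
In Python, from rig import arm gives the robot as it stands. Calls block until the motion is done:
- arm.move_to(position, orientation): joint-space move of the TCP to a pose.
- arm.move_l(position, orientation=None, feed=0.15): straight line of the TCP; orientation=None keeps the orientation; feed is the mean speed in m/s.
- arm.move_joints(angles): joint-space move.
- arm.grip(opening): finger opening in m; the grip force is fixed at half the most; returns when the fingers have stopped.
- arm.sleep(seconds).
- arm.solve_ik(position, orientation): joint angles nearest the present ones, or None.
- arm.snapshot(name): name is "scene" or "top" or "wrist"; returns the picture (384x512x3 uint8, red, green, blue); there is no depth.
- arm.get_calibration(name): a dict with "intrinsics" (3x3 intrinsics, pixels), "cam_to_world" (4x4, takes a point from camera to world coordinates). Camera axes: x right, y down, z forward; pixel columns grow to the right and rows downward; lengths in m; the calibration is good to about 2 mm. The wrist camera is an equidistant fisheye: a pixel r from the principal point sees the ray r / f radians off the axis. A picture is of the moment at which its call begins: read the wrist's pose just before it. get_calibration takes no time and is no camera call; for the wrist camera it gives the pose at the moment of the call.
A pose or a line that the arm cannot do raises arm.Unreachable and nothing moves.
- arm.sign_off(): hands the job in, once; it reports no verdict.
Readings, each from a call of its own:
- arm.current_t(): time.
- arm.current_joint_positions(): joint angles.
- arm.current_dq(): joint speeds.
- arm.current_tau(): joint torques, N m.
- arm.current_ee_pos(): TCP position.
- arm.current_tool_rot(): TCP orientation.
- arm.current_force(): force on the tool from outside, world axes, zero at the start.
- arm.current_torque(): the same for the moment, N m.
- arm.current_width(): finger opening in m.
Only numpy, scipy, OpenCV 4.12 (cv2) and the standard library are available. Lean on these libraries where they do the work, as an engineer would, in place of code of your own. Each camera call takes 0.05 s, during which the arm holds its last target.

## Task

Put the weight with the wide flat disc on top of the pile of round rubber samples in the round cup: lift it clear of the bench, lower it gently, centred on the pile, until it rests there, and only then let go. Nobody has measured how high the pile is today. Leave the two other weights standing where they are.

Things in the scene. Friction and masses are not known exactly. Their poses are not given: they have to be found in the camera images.
- wide_weight: The weight to use: dark steel disc 66 mm across and 18 mm thick lying flat, with a round upright post on its centre, 24 mm across and 50 mm tall (whole height 68 mm), about 0.65 kg. The post is the place to grip. Origin at the centre of the underside, z up along the post.
- stand: Fixed sample holder: rubber foot 110 mm across, on it an open round aluminium cup 90 mm across, its rim 60 mm above the bench. A pile of round dark rubber discs, 73 mm across, rises out of it; its flat top is 75 to 125 mm above the bench, different every time, and gives some 2 mm under the weight (3 N per mm). Origin on the bench at the centre of holder and pile, z up. (Not the square tiles in a tray.)
- narrow_weight: Another weight, to be left alone: dark steel cylinder 42 mm across and 30 mm tall with the same post on it (24 mm across, 50 mm tall). Origin at the centre of the underside, z up.
- drum_weight: Another weight, to be left alone: dark steel drum 50 mm across and 55 mm tall with a short knob on it, 22 mm across and 15 mm tall. Origin at the centre of the underside, z up.
Things that resemble listed ones, but are neither listed nor needed, are in the scene too. What is shaped like the wide_weight but green is not meant.

How it is judged (in metres and radians):
On the way, in this order (a step that is already met when the one before it is completed fails the run):
1. the wide-disc weight is held clear of the bench, its underside at least 40 mm up, not touching the sample holder (height (world z) of wide_weight above 0.04 m and contact force between the fingers and wide_weight above 1 N and contact force between wide_weight and stand below 0.1 N), for 0.1 s.
2. still in the gripper, it rests on the pile, within 20 mm of its centre (contact force between wide_weight and stand above 1 N and contact force between the fingers and wide_weight above 1 N and horizontal distance between wide_weight and stand below 0.02 m and z of wide_weight in the frame of stand above 0.068 m), for 0.05 s.
At the end, for the whole second after the job is handed in: The wide-disc weight stands at rest and upright (within 6 degrees) on top of the pile in the round cup, its axis within 15 mm of the pile's (horizontal distance between wide_weight and stand below 0.015 m and z of wide_weight in the frame of stand above 0.068 m and angle between wide_weight's own z axis and vertical below 0.1 rad and contact force between wide_weight and stand above 2 N and linear speed of wide_weight below 0.02 m/s); the robot touches nothing.
It fails at once if the weight is pressed or dropped on the sample holder with more than 50 N (contact force between wide_weight and stand above 50 N).
It fails at once if the narrow weight is moved by more than 30 mm or tipped over (distance of narrow_weight from where it was at the start of the episode above 0.03 m or angle between narrow_weight's own z axis and vertical above 0.5 rad).
It fails at once if the drum weight is moved by more than 30 mm or tipped over (distance of drum_weight from where it was at the start of the episode above 0.03 m or angle between drum_weight's own z axis and vertical above 0.5 rad).
It also fails if it takes over 43 s, if anything falls off the work surface, if the arm or the gripper's body presses on something with over 40 N, if the wrist force passes 120 N, or if a joint passes its speed limit or range.

## Working session

There is one attempt and no reset: what is moved stays moved. The work goes in short steps, each a Python script; the robot and the scene stay as the last script left them, time stands still between calls to the robot, and variables do not carry over. Pictures are saved under pics/ and viewed, and the job is handed in when it is done.

```bash
mkdir -p pics && ls
python3 - <<'E'
from rig import arm
import cv2
for n in ["scene","top","wrist"]:
    c=arm.get_calibration(n); print(n,c["intrinsics"].round(1).tolist(),c["cam_to_world"].round(3).tolist())
    cv2.imwrite(f"pics/{n}0.png",arm.snapshot(n)[:,:,::-1])
print(arm.grip_depth,arm.current_t(),arm.current_tool_rot().round(3).tolist(), arm.current_force())
E
```

```text
pics
scene [[385.3, 0.0, 260.3], [0.0, 385.3, 190.2], [0.0, 0.0, 1.0]] [[-0.64, 0.512, -0.573, 0.874], [0.768, 0.412, -0.49, 0.323], [-0.015, -0.754, -0.657, 0.476], [0.0, 0.0, 0.0, 1.0]]
top [[485.1, 0.0, 246.7], [0.0, 485.1, 181.3], [0.0, 0.0, 1.0]] [[0.004, -0.995, 0.096, 0.387], [-1.0, -0.003, 0.013, -0.005], [-0.013, -0.096, -0.995, 1.0], [0.0, 0.0, 0.0, 1.0]]
wrist [[297.3, 0.0, 254.4], [0.0, 297.3, 188.8], [0.0, 0.0, 1.0]] [[0.361, -0.904, -0.23, 0.291], [-0.933, -0.35, -0.088, -0.557], [-0.001, 0.247, -0.969, 0.384], [0.0, 0.0, 0.0, 1.0]]
0.0188 0.15 [[0.932, 0.361, -0.0], [0.361, -0.932, 0.001], [0.0, -0.001, -1.0]] [-0.1700965  -0.18008796  0.29615388]
```

View pics/scene0.png

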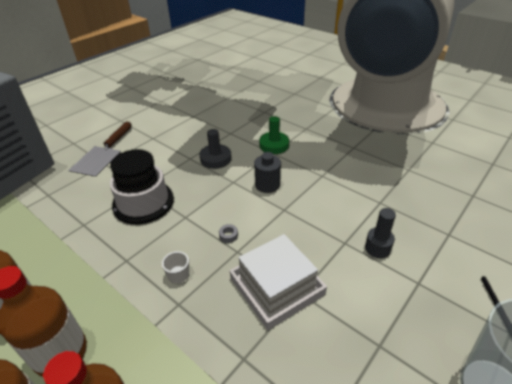

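View pics/top0.png

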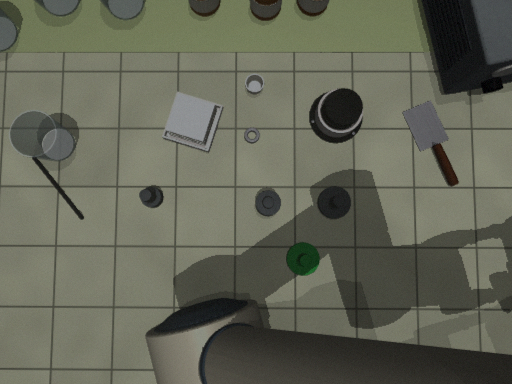

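View pics/wrist0.png

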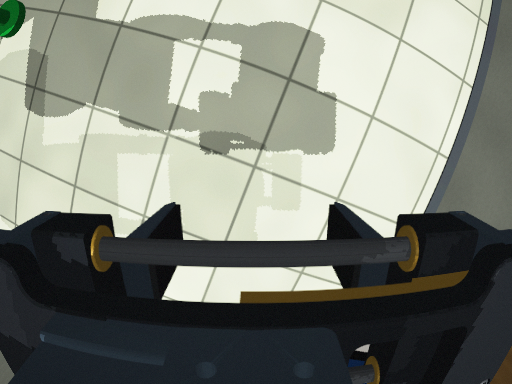

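The scene view shows the wide weight at (215,152), the drum at (267,172), the narrow weight at (380,235), the stand at (140,185) and the green decoy at (274,137). In the top view the wide weight is at (334,203) and the pile at about (341,110), with the drum at (267,203) beside the wide weight. The wrist view shows nothing useful. I'll enlarge the crops next.

Run:
```python
import cv2, numpy as np
t=cv2.imread("pics/top0.png"); s=cv2.imread("pics/scene0.png")
def g(a): return (255*(a/255.)**0.5).astype('uint8')
a=cv2.resize(g(t[75:235,240:400]),(400,400),interpolation=cv2.INTER_CUBIC)
b=cv2.resize(g(s[110:230,100:240]),(467,400),interpolation=cv2.INTER_CUBIC)[:, :400]
cv2.imwrite("pics/crop.png",np.hstack([a,b]))
```

```text
(no output)
```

View pics/crop.png

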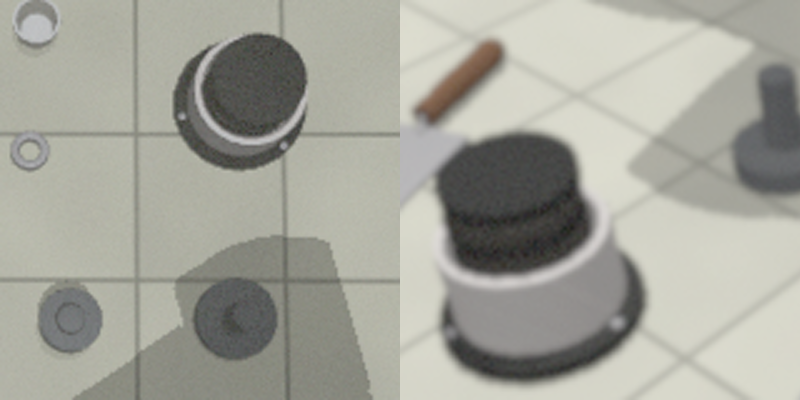

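```bash
cat > h.py <<'E'
import cv2, numpy as np
def ray(c,px):
    K=c["intrinsics"];T=c["cam_to_world"]
    d=T[:3,:3]@np.linalg.solve(K,[px[0],px[1],1.]); return T[:3,3],d
def plane(c,px,z):
    o,d=ray(c,px); return o+d*(z-o[2])/d[2]
def proj(c,P):
    T=np.linalg.inv(c["cam_to_world"]);p=T[:3,:3]@np.asarray(P)+T[:3,3];q=c["intrinsics"]@p;return q[:2]/q[2]
def tri(c1,p1,c2,p2):
    o1,d1=ray(c1,p1);o2,d2=ray(c2,p2)
    s=np.linalg.lstsq(np.c_[d1,-d2],o2-o1,rcond=None)[0]
    a,b=o1+d1*s[0],o2+d2*s[1]; return (a+b)/2,np.linalg.norm(a-b)
E
python3 - <<'E'
from h import *
from rig import arm
T=arm.get_calibration("top");S=arm.get_calibration("scene")
t=cv2.imread("pics/top0.png"); s=cv2.imread("pics/scene0.png")
def blobs(img,roi,lo,hi):
    x0,y0,x1,y1=roi; g=cv2.GaussianBlur(cv2.cvtColor(img,cv2.COLOR_BGR2GRAY),(3,3),0)[y0:y1,x0:x1]
    print("levels",np.percentile(g,[1,10,25,50,75,90,99]))
    m=((g>=lo)&(g<=hi)).astype('uint8'); cs,_=cv2.findContours(m,cv2.RETR_EXTERNAL,cv2.CHAIN_APPROX_NONE)
    out=[]
    for c in sorted(cs,key=cv2.contourArea)[::-1][:2]:
        if len(c)<20: continue
        e=cv2.fitEllipse(c+np.array([[x0,y0]])); print(cv2.contourArea(c),np.round(e[0],1),np.round(e[1],1),round(e[2])); out.append((c+np.array([[x0,y0]]))[:,0])
    return out
print("wide top");c=blobs(t,(312,180,360,228),0,52)[0].astype(float)
P=np.array([plane(T,p,0.018)[:2] for p in c]); (x,y),r=cv2.minEnclosingCircle(P.astype('float32')); print("wide",x,y,r,P.mean(0))
print("pile top");c=blobs(t,(316,84,368,140),0,45)
print("pile scene");c2=blobs(s,(105,145,180,200),0,45)
g=cv2.cvtColor(t,cv2.COLOR_BGR2GRAY);print(g[203,310:362]);print(g[110,305:372]);
E
```

```text
wide top
levels [ 23.    31.    33.    64.    74.    75.   105.94]
841.5 [333.6 201.9] [32.4 33.2] 51
wide 0.4413526654243469 -0.16845759749412537 0.03522622585296631 [ 0.44090204 -0.16829686]
pile top
levels [ 20.  23.  25.  38. 114. 122. 125.]
1203.0 [341.3 108.6] [36.8 41.7] 47
192.5 [340.6 113.8] [44.  56.2] 45
pile scene
levels [  9.  13.  20.  89. 165. 180. 187.]
1431.5 [133.5 171.1] [41.8 44.3] 88
24.5 [169.3 195.6] [ 4.3 11.1] 173
[130 127 126  87  76  75  64  39  28  33  34  32  34  36  34  33  32  35
  28  21  21  20  23  20  28  33  31  32  31  34  34  32  29  30  31  34
  35  32  32  30  41  70  78  62  46  58  72  72  75  75  75  73]
[121 120 120 122 115  45  28  23  23  26  36  44  60 128 136  61  23  22
  19  22  22  25  26  25  23  28  29  28  27  28  27  25  30  28  23  26
  23  23  24  25  25  25  26  22  23  21  29  27  22  21  22  23  24  22
  16  23  27  93 120 119 120 119 120 121 116 121 121]
```

Run:
```python
from h import *
from rig import arm
from scipy.optimize import least_squares, brentq
T=arm.get_calibration("top");S=arm.get_calibration("scene")
t=cv2.imread("pics/top0.png"); s=cv2.imread("pics/scene0.png")
def cont(img,roi,thr):
    x0,y0,x1,y1=roi; g=cv2.cvtColor(img,cv2.COLOR_BGR2GRAY)[y0:y1,x0:x1]
    g=cv2.resize(g,None,fx=4,fy=4,interpolation=cv2.INTER_CUBIC)
    cs,_=cv2.findContours((g<thr).astype('uint8'),cv2.RETR_EXTERNAL,cv2.CHAIN_APPROX_NONE)
    c=max(cs,key=cv2.contourArea)[:,0].astype(float); return (c+.5)/4-.5+[x0,y0]
ct=cont(t,(322,84,368,134),70); cs=cont(s,(108,145,160,200),60)
nad=proj(T,[*T["cam_to_world"][:2,3],0.05]); m=ct.mean(0); u=(m-nad)/np.linalg.norm(m-nad)
at=ct[(ct-m)@u>4]
ms=cs.mean(0); as_=cs[cs[:,1]<162]
print("nadir",nad,"top blob",m,"scene blob",cs.min(0),cs.max(0),len(at),len(as_))
def cen(C,pts,h):
    P=np.array([plane(C,p,h)[:2] for p in pts])
    r=least_squares(lambda q:np.hypot(*(P-q[:2]).T)-.0365,P.mean(0),loss="soft_l1",f_scale=.001); return r.x,np.sqrt(np.mean(r.fun**2))
for h in np.arange(.075,.126,.005):
    a,ea=cen(T,at,h);b,eb=cen(S,as_,h);print(h.round(3),a.round(4),round(ea*1e3,2),b.round(4),round(eb*1e3,2),"gap mm",round(1e3*np.linalg.norm(a-b),1))
```

```text
nadir [252.99197089 228.17666208] top blob [341.32815789 108.69289474] scene blob [110.375 149.625] [157.125 192.125] 209 197
0.075 [ 0.6231 -0.18  ] 0.51 [ 0.608  -0.2001] 0.72 gap mm 25.2
0.08 [ 0.6216 -0.1789] 0.55 [ 0.6117 -0.1932] 0.73 gap mm 17.5
0.085 [ 0.6202 -0.1778] 0.6 [ 0.6154 -0.1864] 0.79 gap mm 9.8
0.09 [ 0.6187 -0.1767] 0.66 [ 0.6192 -0.1795] 0.88 gap mm 2.9
0.095 [ 0.6172 -0.1756] 0.71 [ 0.6229 -0.1727] 0.99 gap mm 6.4
0.1 [ 0.6157 -0.1745] 0.77 [ 0.6267 -0.1659] 1.11 gap mm 14.0
0.105 [ 0.6142 -0.1734] 0.84 [ 0.6304 -0.1591] 1.24 gap mm 21.7
0.11 [ 0.6128 -0.1724] 0.9 [ 0.6341 -0.1522] 1.37 gap mm 29.4
0.115 [ 0.6113 -0.1713] 0.96 [ 0.6379 -0.1453] 1.5 gap mm 37.1
0.12 [ 0.6098 -0.1702] 1.03 [ 0.6416 -0.1385] 1.64 gap mm 44.9
0.125 [ 0.6083 -0.1691] 1.09 [ 0.6453 -0.1316] 1.76 gap mm 52.6
```

Both views agree on a pile top at about 91 mm, centred at (0.6185, -0.1765). The wide weight is at (0.441, -0.168). I'll move above it and check with the wrist camera.

Run:
```python
from h import *
from rig import arm
R=np.array([[1,0,0],[0,-1,0],[0,0,-1.]])
p=[0.441,-0.168,0.16]
print(arm.solve_ik(p,R))
arm.move_to(p,R)
c=arm.get_calibration("wrist");cv2.imwrite("pics/w1.png",arm.snapshot("wrist")[:,:,::-1])
np.savez("w1.npz",K=c["intrinsics"],T=c["cam_to_world"])
cv2.imwrite("pics/t1.png",arm.snapshot("top")[:,:,::-1])
def fproj(P):
    T=np.linalg.inv(c["cam_to_world"]);q=T[:3,:3]@np.array(P)+T[:3,3];th=np.arctan2(np.hypot(q[0],q[1]),q[2]);K=c["intrinsics"]
    return (K[:2,2]+K[0,0]*th*q[:2]/np.hypot(q[0],q[1])).round(1)
print("post top",fproj([.441,-.168,.068]),"disc",fproj([.441,-.168,.018]),"pile",fproj([.6185,-.1765,.091]))
print(arm.current_t(),arm.current_force(),arm.current_ee_pos())
```

```text
[-2.81099226e+01  2.01245802e+01  1.02009446e+02 -2.54444375e-14
  5.78659740e+01  6.18900774e+01]
post top [253.8 192.1] disc [253.9 180.2] pile [264.  -10.4]
1.9667 [0.14915524 1.02665612 0.82732451] [ 0.44108886 -0.16874084  0.16004423]
```

View pics/w1.png

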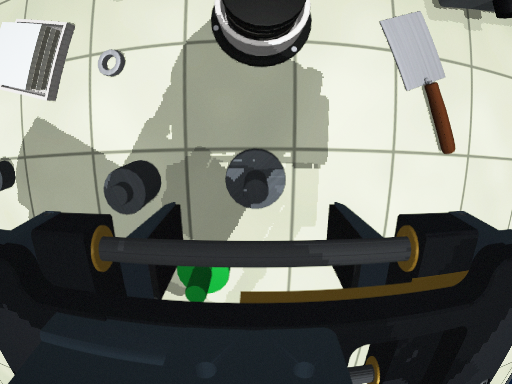

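The wrist view shows the disc centre at about (255.5,178.5), against a predicted (253.9,180.2). That's an error of about 2 mm, and the fingers' path is clear. I'll shift slightly and grasp.

Run:
```python
from h import *
from rig import arm
p=np.array([0.4420,-0.1690,0.032])
arm.move_l(p+[0,0,.05],feed=.15); arm.move_l(p,feed=.08)
print(arm.current_force().round(2))
arm.grip(0.0); print("w",arm.current_width(),arm.current_force().round(2),arm.current_ee_pos().round(4))
arm.move_l(p+[0,0,.02],feed=.05); arm.sleep(.2); print(arm.current_force().round(2),arm.current_width())
arm.move_l(p+[0,0,.17],feed=.15); arm.sleep(.3)
print(arm.current_force().round(2),arm.current_width(),arm.current_t())
cv2.imwrite("pics/w2.png",arm.snapshot("wrist")[:,:,::-1]);cv2.imwrite("pics/s2.png",arm.snapshot("scene")[:,:,::-1])
```

```text
[-0.73  0.   -0.21]
w 0.023673308710782933 [ 0.05 -3.01 -1.08] [ 0.4421 -0.1692  0.032 ]
[ 0.    0.36 -7.21] 0.023302974313629536
[ 0.76  0.2  -6.87] 0.023535245870125215 6.65
```

View pics/w2.png

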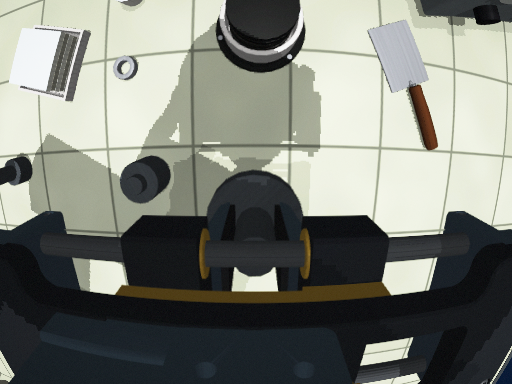

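View pics/s2.png

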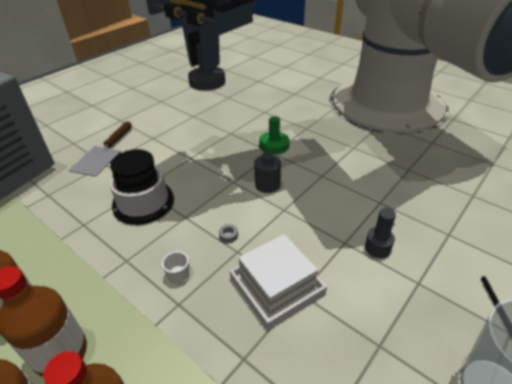

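The weight is held: the load is about 6.9 N and the disc is centred at column ~254.5. I'll use this wrist view to cross-check the in-hand x offset and the stand's position.

Run:
```python
from h import *
from rig import arm
c=arm.get_calibration("wrist"); K=c["intrinsics"];T=c["cam_to_world"]
def fproj(P):
    Ti=np.linalg.inv(T);q=Ti[:3,:3]@np.array(P)+Ti[:3,3];r=np.hypot(q[0],q[1]);return (K[:2,2]+K[0,0]*np.arctan2(r,q[2])*q[:2]/r).round(1)
def fplane(px,z):
    v=(np.array(px,float)-K[:2,2])/K[0,0];th=np.linalg.norm(v);d=np.r_[np.sin(th)*v/th,np.cos(th)];d=T[:3,:3]@d;o=T[:3,3];return (o+d*(z-o[2])/d[2]).round(4)
e=arm.current_ee_pos();print(e)
im=cv2.imread("pics/w2.png");g=cv2.cvtColor(im,cv2.COLOR_BGR2GRAY).astype(int)
print("disc far-edge col254 rows160-180",g[160:182,254]); 
for z in (.170,.188): print("far edge pred",fproj(e*[1,1,0]+[.033,0,z]), fproj(e*[1,1,0]+[0,.033,z]),fproj(e*[1,1,0]+[0,-.033,z]))
print("foot near col 261",g[40:80,261])
for row in (30,36,42):print("foot row",row,g[row,205:230],g[row,295:318])
print("pred foot near",fproj([.6185-.055,-.1765,0.004]),"rim near",fproj([.6185-.045,-.1765,.06]))
print("pred foot L/R",fproj([.6185,-.1215,.004]),fproj([.6185,-.2315,.004]))
x=cv2.resize(im[0:90,190:340],(800,480),interpolation=cv2.INTER_CUBIC);cv2.imwrite("pics/w2c.png",x)
```

```text
[ 0.44193949 -0.16896106  0.20181104]
disc far-edge col254 rows160-180 [126 129 129 130 130 128 131 131 130 112  60  31  32  33  39  56  60  62
  60  60  60  59]
far edge pred [254.8 168.1] [209.3 213.2] [300.3 213.1]
far edge pred [254.8 173.2] [205.4 221.9] [304.2 221.8]
foot near col 261 [  5  14  14   7  11  16  13  10  11  16  96 165 172 173 169 103  84  84
  87  83  83  85  74  31  12  15  16  16  18  18  21  11  62 140 157 157
 157 157 157 159]
foot row 30 [234 234 203 153 153 154 153 152 153 153 102  35  17  18  15  16  42 126
 168 170 171 167 134 123 164] [126 222 245 246 244 234 143  28  27  31 127 229 230 230 230 230 230 229
 230 230 230 231 230]
foot row 36 [153 154 154 154 153 154 152 153 154 154 154  71  27  82 123 125 119  67
  18  52 133 149 178 177 177] [247 245 238 147  35  28  28  32  30  54 210 229 229 228 229 229 229 229
 229 230 229 231 230]
foot row 42 [155 154 155 155 154 155 155 156 154 154 153 146 110  41  16  18  13  17
  15  14  16  48  79  88 107] [ 67  28  31  31  29  29  28  29  85 229 229 229 229 230 229 229 230 229
 230 230 230 229 230]
pred foot near [260.7  73.2] rim near [261.8  56.7]
pred foot L/R [216.1  31.6] [304.9  32.2]
```

View pics/w2c.png

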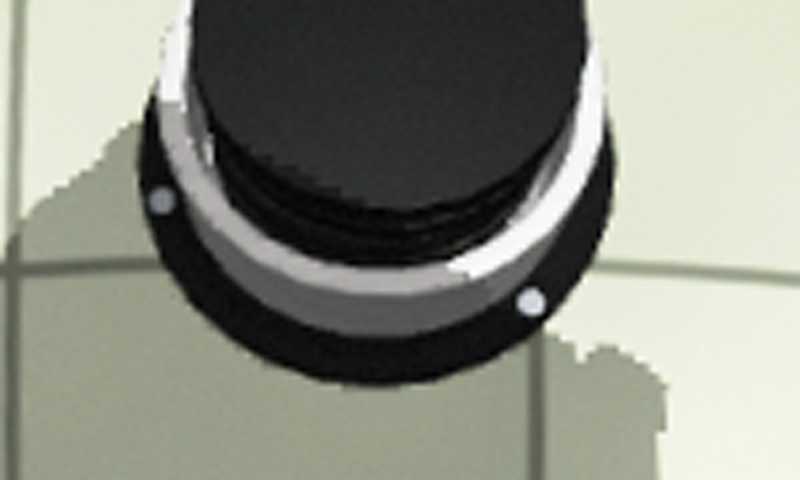

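Run:
```python
from h import *
from rig import arm
x,y=0.6200,-0.1765; off=0.032
arm.move_l([x,y,0.202],feed=.15)
arm.move_l([x,y,0.102+off],feed=.08); arm.sleep(.4)
f0=np.mean([arm.current_force()[2] for _ in range(1)]); print("hang",f0,arm.current_t(),arm.current_width())
z=0.102; ok=False
while z>0.072:
    z-=0.001; arm.move_l([x,y,z+off],feed=.02); arm.sleep(.08)
    f=arm.current_force()[2]; print(round(z,4),round(f-f0,2),end="; ")
    if f-f0>4: ok=True;break
arm.sleep(.3); print(ok,arm.current_force().round(2),arm.current_ee_pos().round(4),arm.current_width(),arm.current_t())
cv2.imwrite("pics/t3.png",arm.snapshot("top")[:,:,::-1]);cv2.imwrite("pics/s3.png",arm.snapshot("scene")[:,:,::-1])
```

```text
hang -6.8667541157675345 9.4917 0.023521287733088408
0.101 0.31; 0.1 -0.32; 0.099 -0.13; 0.098 -1.19; 0.097 -0.32; 0.096 1.16; 0.095 4.07; True [ 0.29  0.02 -3.09] [ 0.6201 -0.1765  0.1271] 0.023775745903991407 12.125
```

Run:
```python
import cv2,numpy as np
t=cv2.imread("pics/t3.png");s=cv2.imread("pics/s3.png")
cv2.imwrite("pics/c3.png",np.hstack([cv2.resize(t[50:200,270:420],(400,400)),cv2.resize(s[80:230,70:220],(400,400))]))
```

```text
(no output)
```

View pics/c3.png

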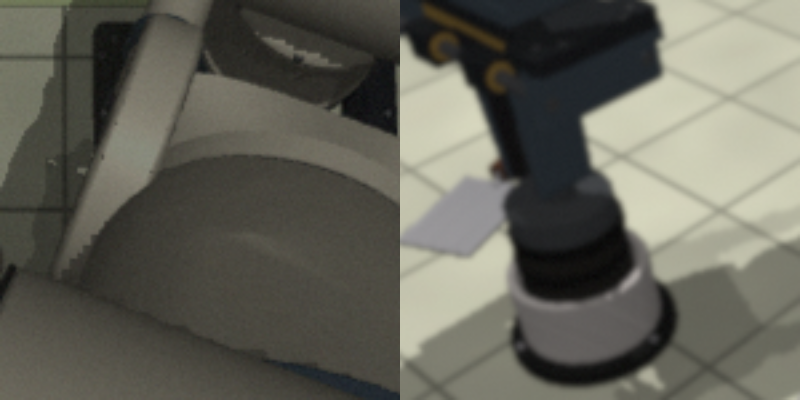

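The right-hand (scene) crop shows the weight sitting flat and centred on the pile, and the force reading shows about 4 N of support. The arm blocks the top view. I'll lower it a touch more, release, back off and check.

Run:
```python
from h import *
from rig import arm
x,y=0.6200,-0.1765
arm.move_l([x,y,0.1262],feed=.02); arm.sleep(.3); print("before release",arm.current_force().round(2))
arm.grip(0.07); print("w",arm.current_width(),arm.current_force().round(2)); arm.sleep(.2)
arm.move_l([x,y,0.26],feed=.12)
arm.move_to([0.40,0.02,0.30],arm.current_tool_rot())
arm.sleep(.3)
cv2.imwrite("pics/t4.png",arm.snapshot("top")[:,:,::-1]);cv2.imwrite("pics/s4.png",arm.snapshot("scene")[:,:,::-1])
print(arm.current_t(),arm.current_force().round(2))
t=cv2.imread("pics/t4.png");s=cv2.imread("pics/s4.png")
cv2.imwrite("pics/c4.png",np.hstack([cv2.resize(t[50:200,270:420],(400,400)),cv2.resize(s[80:230,70:220],(400,400))]))
cv2.imwrite("pics/c4b.png",np.hstack([cv2.resize(t,(400,300)),cv2.resize(s,(400,300))]))
```

```text
before release [ 0.06 -0.28  0.66]
w 0.06964476958506169 [ 1.26 -0.08 -0.01]
16.625 [-0.36 -0.11  0.54]
```

View pics/c4.png

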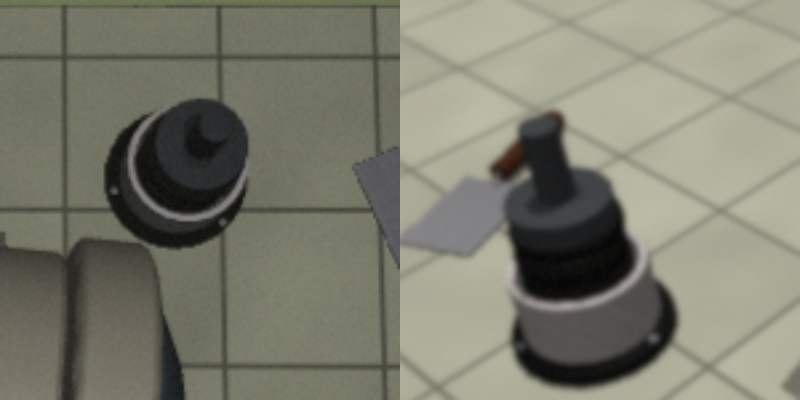

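View pics/c4b.png

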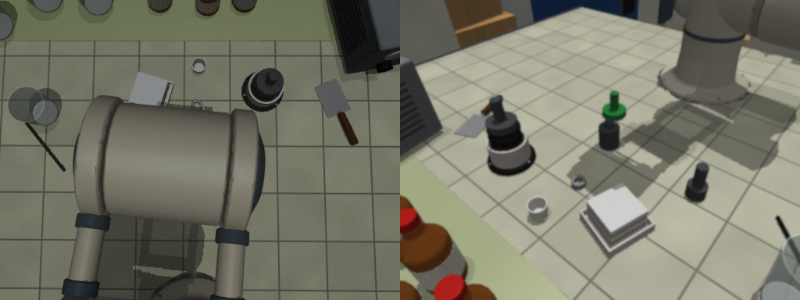

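Run:
```python
from h import *
from rig import arm
T=arm.get_calibration("top");S=arm.get_calibration("scene")
print("disc top ctr",plane(T,[345.8,104],.111).round(4))
print("post top",tri(T,[349.9,97.6],S,[122.5,126.9]))
print("post at z .161",plane(T,[349.9,97.6],.161).round(4),plane(S,[122.5,126.9],.161).round(4))
```

```text
disc top ctr [ 0.6182 -0.1779  0.111 ]
post top (array([ 0.61724796, -0.17591247,  0.15957138]), np.float64(0.00024660439680897493))
post at z .161 [ 0.6168 -0.1755  0.161 ] [ 0.6185 -0.1738  0.161 ]
```

The weight is upright and within about 2 mm of the pile centre (0.6185, -0.1765). The other weights are where they started, and the arm is clear.

Run:
```python
from rig import arm
arm.sign_off(); print(arm.current_t())
```

```text
the job is handed in; nothing more can be done
the job is handed in; nothing more can be done
```

The wide-disc weight is standing on the pile in the round cup, and I handed the job in at about 16.6 s of the 43 s allowed. No verdict was reported.

- **Finding things:** The top and scene cameras put the pile top at about 91 mm. I gripped the weight by its post and lifted its underside to about 170 mm.
- **Lowering:** I lowered it in 1 mm steps. Contact came at about 96 mm by the arm's reading, some 5 mm above the camera estimate, so I relied on the force reading. I let go once the pile carried nearly the whole weight.
- **Final position:** After release, the cameras show the disc and post within about 2 mm of the pile centre, with the post upright.
- **Other weights:** The narrow and drum weights look unmoved in the scene view. In the last top view the arm was in the way, and I did not measure their positions.
- **Small disagreement:** Before placing, the wrist camera put both the stand and the held weight 1–2 mm off the other cameras. I shifted the target by 1.5 mm to allow for it.

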